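# Square a sample rack against the sampler's rail and feed it home

### The job

The rack of blood tubes lies askew on the analyser's sampler deck. Without lifting it, push it near both ends until its long side lies flush along the back rail and press it there with about 10 N, then slide it along the rail through the gate until its end rests against the reader housing, parallel to the rail. Never press on the rack with more than 20 N, and leave the other things on the bench where they are.

Things in the scene. Friction and masses are not known exactly. Their poses are not given: they have to be found in the camera images.
- sampler: Fixed rack sampler of a blood analyser: cream base 180 mm deep (own x), 405 mm long (own y), flat stainless deck 45 mm above the bench. Origin: on the bench, below the deck. Own x points across the deck to the back rail, own y along the rail to the reader housing. The deck is open, without a lip, from its near edge (x = -86 mm) to the rail and from its tail end (y = -225 mm).
- rail_nominal (a point): Point fixed to the sampler at (70, -50, 58) mm: where the rail's inner face stands when the lane guide is at mid-setting; axes as the sampler's. The rail is a straight steel strip, 26 mm high above the deck, y = -230 to +123 mm. The guide (rail and gate in one) is clamped in slots up to 8 mm nearer or farther (along x), always parallel to own y; its setting is not measured: feel for it.
- gate_nominal (a point): Point fixed to the sampler at (54, 85, 45) mm: middle of the gate's entry at the guide's mid-setting (it moves with the rail). The gate is the lane between the rail and a steel cheek 26 mm high, 32 mm clear for the rack's 30 mm, 40 mm long to the stop. Ahead of it a flare, 21 mm long, widens the mouth to about 48 mm from the rail.
- stop_face (a point): Point on the end stop, fixed: middle of the lane on the reader housing, sampler (55, 125, 65) mm; axes as the sampler's. The housing is a cream block 62 mm above the deck at the +y end of the lane; its flat face looks to the sampler's -y.
- rack: Loose ten-place sample rack, grey plastic, 30 mm wide (own x), 200 mm long (own y), 42 mm high; ten short tubes fixed in it, dark red caps (14 mm across) 13 mm above its top; 0.22 to 0.45 kg. Origin: centre of its underside; its +x side goes to the rail, its +y end into the gate. It starts on the deck outside the gate, up to 19 degrees askew; friction on the deck 0.45 to 0.75.
- rack_back_lead (a point): Point on the rack, 20 mm above its underside: the vertical edge between its rail side (+x) and its leading end (+y): rack frame (+15, +100, +20) mm.
- rack_back_tail (a point): Point on the rack, 20 mm above its underside: the vertical edge between its rail side (+x) and its trailing end (-y): rack frame (+15, -100, +20) mm.
- tip_box: Bystander: closed pipette-tip box, pale pink with a clear lid, 84 x 122 x 56 mm, on the bench. Origin: centre of its underside.
- tube_block: Bystander: white tube block 100 x 180 x 28 mm with four capped tubes standing in it, 87 mm high in all, on the bench. Origin: centre of its underside.
- pipette: Bystander: white micropipette with a blue plunger, about 230 mm long and 26 mm thick, lying on the bench beside the sampler. Origin: under its middle; its tip points to own +y.
- reagent: Bystander: white reagent bottle 68 mm in diameter, 120 mm high, standing on the bench. Origin: centre of its underside.
Not all that is in view belongs to the job. What is shaped like the rack but orange or yellow is not meant.

How it is judged:
On the way, in this order (a step that is already met when the one before it is completed fails the run):
1. before it enters the gate, the rack lies parallel to the rail (within 0.5 degree) and is pressed against it (contact of the rack with the sampler over 7 N, its weight of at most 4.5 N included) (angle between the y axis of rack and the y axis of sampler, either way round below 0.0085 rad and contact force between rack and sampler above 7 N and x of rack in the frame of sampler above 0.044 m and y of rack_back_lead in the frame of sampler below 0.09 m), for 0.1 s.
2. the rack's leading end rests against the reader housing (within 2 mm) (y of rack_back_lead in the frame of sampler above 0.123 m), for 0.2 s.
At the end, for the whole second after the job is handed in: The rack stands on the deck, upright and at rest, in the gate between rail and cheek, parallel to the rail within 0.5 degree, its leading end within 2 mm of the reader housing (angle between the y axis of rack and the y axis of sampler, either way round below 0.0085 rad and y of rack_back_lead in the frame of sampler above 0.123 m and x of rack in the frame of sampler above 0.043 m and z of rack in the frame of sampler below 0.048 m and angle between rack's own z axis and vertical below 0.03 rad and linear speed of rack below 0.01 m/s); the robot touches nothing.
It fails at once if the rack is pressed with more than 20 N (contact force between the fingers and rack above 20 N).
It fails at once if the rack is lifted off the deck (by more than 10 mm) (z of rack in the frame of sampler above 0.055 m).
It fails at once if the rack is tipped (by more than about 12 degrees) (angle between rack's own z axis and vertical above 0.2 rad).
It fails at once if a bystander is moved by more than 20 mm (distance of any of tip_box, tube_block, pipette, reagent from where it was at the start of the episode above 0.02 m).
It also fails if it takes over 67 s, if anything falls off the work surface, if the arm or the gripper's body presses on something with over 40 N, if the wrist force passes 120 N, or if a joint passes its speed limit or range.

### The arm

A 6-joint arm with a two-finger parallel gripper is mounted at the origin on the work surface. World frame = base frame: x ahead of the robot, y to its left, z up, the work surface at z = 0. Lengths are in m, angles in rad, forces in N, time in s.
With the tool pointing down it reaches from about 0.3 to 0.875 m from the base axis. Payload 6.4 kg.
Tool frame: the origin (TCP) lies on the centre line of the jaws, within the pads' length; the fingertips stand 14 mm ahead of it and the grasp point (between the pads) lies 5 mm behind it; z points along the fingers, y is the line along which they close (so a half turn about z gives the same grasp; the last joint's range is limited). The gripper opens to 85 mm and grips with 20 to 120 N. Pads are 22 mm wide; open, the fingers measure 114 mm over their backs; the gripper's body (76 mm by 85 mm) begins 54 mm behind the grasp point. The pads swing forward as they close: fully open they stand 13 mm farther back than shut.
Start: joints at [-1.489, 0.181, 1.607, -0, 1.354, -0.206], TCP at [0.163, -0.551, 0.245] pointing down, gripper open.
Joint ranges: [-2.99, 2.99], [-0.89, 2.07], [0.3, 2.58], [-1.14, 4.28], [0, 2.63], [-3.12, 3.12]. Speed limits (rad/s): [2.57, 2.57, 3.01, 3.14, 3.14, 3.14].

### API

Orientations are given as a 3x3 rotation matrix whose columns are the frame's x, y, z axes.
In Python, from cell import env gives the robot as it stands. The module is installed in compiled form; this text tells all that it offers.
- The arm moves only by the tool jog_arm, never from a script. Its argument "moves" is a list of rows, each a list of 7 numbers: the turn, a rotation vector about the world's x, y, z in degrees, then the shift along the world's x, y, z in m, then the finger opening in m, from 0 to 0.0854. In form: [[ax, ay, az, x, y, z, gripper], ...]. A call has exactly 10 rows; each row shifts and turns the commanded pose from where the row before left it; what a row does not reach is not made up. A row lasts 1/8 s, in which the tool goes at most 62.5 mm and 10.7 degrees, less where a joint would pass 70% of its speed; a pose out of reach is approached as far as the arm can. A call with a gripper value outside its range is refused whole. The fingers move at their own pace and stop on an object; "squeeze" is the grip in N (left out, the last holds). Time passes only in rows, so rows that do not move let the fingers close, or fill a call up. It gives the time, the measured TCP pose, the force, the opening and the grip force at its end, in the units of the state.
- env.sense(): the state, without advancing time (a new reading comes with each control period).
- env.snapshot(name): name is "scene" or "top" or "wrist"; returns a dict with "color" (400x640x3 uint8, red, green, blue), "z_map" (400x640 float32, m along the optical axis (not along the pixel's ray), 0 where there is no reading), "fovy" (degrees; the focal length in pixels is half the picture's height over the tangent of half this angle, whatever the lens; pixels are square), "cx", "cy" (the principal point, pixels), "distortion" ([k1, k2, p1, p2, k3] as OpenCV has them; the pictures are not rectified), "R" (3x3) and "t" (3): a world point X has camera coordinates R X + t; the wrist camera has in their place "T_tool_cam" (4x4, takes a point from camera to tool coordinates, whose origin is the TCP and whose axes are the flange's). Camera axes: x right, y down, z forward; pixel columns grow to the right and rows downward; lengths in m; the calibration is good to about 2 mm. A picture is of the moment at which its call begins: read the wrist's pose just before it.
- env.job_done(): hands the job in; it is judged then, once.
Trained networks look in a picture, given as the dict that the camera call returned (one of the last four; its "shot" number tells which), for a name from the list of things; names that differ only in an ending like _2 or _b are one class to them, and where a whole thing is asked for, a point or a joint stands for the part that bears it (a point fixed in the world has none). Each returns a list of dicts, best first, with "p" (0 to 1); they miss things now and then, are a little off and sometimes report something else, mostly with a low value. They report only what shows in the picture. A call takes as long as a camera call. They do not tell look-alikes from the thing itself.
- env.outline_of(picture, name): "mask" (400x640 bool, what is visible of it) and "box" ([left, top, right, bottom] in pixels, round what is visible of it).
- env.tip_of(picture, name): "at" ([column, row] in pixels: a listed point, or the origin of a listed thing).
The state is a dict: "time_s": time; "joint_pos": joint angles; "joint_velocities": joint speeds; "joint_efforts": joint torques, N m; "eef_pos": TCP position; "eef_rot": TCP orientation; "force": force on the tool from outside, world axes, zero at the start; "moment": the same for the moment, N m; "width": opening from 0.0 (shut) to 1.0 (fully open); "gripper_force": force on a finger pad.
Only numpy, scipy, OpenCV 4.12 (cv2) and the standard library are available. Lean on these libraries where they do the work, as an engineer would, in place of code of your own. Each camera call takes 0.05 s, during which the arm holds its last target. There are 200 camera calls.

## Working session

There is one attempt and no reset: what is moved stays moved. The work goes in short steps, Python scripts to look and compute and a tool call to move; the robot and the scene stay as the last step left them, time stands still between calls to the robot, and variables do not carry over. Pictures are saved under pics/ and viewed, at most 10 in all, crops included, and the job is handed in when it is done.

Besides the shell and the picture viewer there is one more tool, called after "Request:" by a JSON object that holds its "op" and its "data", one argument or row to a line. jog_arm: Moves the arm, as the interface text tells. Its arguments: {"type":"object","properties":{"moves":{"type":"array","items":{"type":"array","items":{"type":"number"}}},"squeeze":{"type":"number"}},"required":["moves"]}

```bash
mkdir -p pics
cat > h.py <<'E'
import numpy as np, cv2
from cell import env
def K(p):
    f=200/np.tan(np.radians(p['fovy'])/2); return np.array([[f,0,p['cx']],[0,f,p['cy']],[0,0,1]])
def ray(p,uv):
    n=cv2.undistortPoints(np.array(uv,float).reshape(-1,1,2),K(p),np.array(p['distortion'],float)).reshape(-1,2)
    return np.c_[n,np.ones(len(n))]
def world(p,uv,z=None,cam=None):
    r=ray(p,uv); R=np.array(p['R']);t=np.array(p['t'])
    C=-R.T@t; d=r@R
    if z is not None: return C+d*((z-C[2])/d[:,2])[:,None]
    uv=np.array(uv).reshape(-1,2).round().astype(int)
    return C+d*p['z_map'][uv[:,1],uv[:,0]][:,None]
E
cat > a.py <<'E'
from h import *
for n in ['top','scene']:
    p=env.snapshot(n); cv2.imwrite(f'pics/{n}0.png',p['color'][:,:,::-1])
    for k in ['sampler','rack','tip_box','tube_block','pipette','reagent']:
        for o in env.outline_of(p,k)[:2]:
            print(n,k,round(o['p'],2),o['box'], np.median(world(p,np.argwhere(o['mask']&(p['z_map']>0))[:,::-1]),axis=0).round(3))
    for k in ['rail_nominal','gate_nominal','stop_face','rack_back_lead','rack_back_tail','rack','sampler']:
        for o in env.tip_of(p,k)[:2]: 
            at=np.clip(o['at'],0,[639,399]); print(n,k,round(o['p'],2),np.round(o['at'],1),world(p,at).round(3))
print(env.sense())
E
python3 a.py
```

```text
top sampler 0.67 [426.0, 226.3, 466.7, 253.9] [ 0.402 -0.394  0.054]
top sampler 0.61 [271.2, 165.6, 395.7, 231.1] [ 0.552 -0.006  0.044]
top rack 0.96 [308.8, 99.4, 350.6, 149.6] [ 0.797 -0.017  0.041]
top rack 0.79 [314.8, 196.6, 382.2, 211.2] [ 0.524 -0.065  0.086]
top tip_box 0.87 [425.3, 224.2, 468.9, 253.9] [ 0.402 -0.394  0.054]
top tube_block 0.71 [164.3, 179.5, 223.8, 211.9] [0.56  0.455 0.026]
top tube_block 0.21 [200.3, 224.8, 263.5, 238.5] [0.448 0.347 0.019]
top pipette 0.6 [200.6, 225.2, 262.4, 241.6] [0.449 0.347 0.019]
top pipette 0.23 [437.9, 158.5, 464.9, 184.2] [ 0.626 -0.408  0.079]
top rail_nominal 0.81 [343.1 180. ] [[ 0.608 -0.056  0.039]]
top rail_nominal 0.22 [300.3 180. ] [[0.611 0.087 0.04 ]]
top gate_nominal 0.83 [301.5 180. ] [[0.61  0.083 0.047]]
top gate_nominal 0.72 [323.8 199. ] [[0.545 0.01  0.045]]
top stop_face 0.84 [285.7 182. ] [[0.599 0.131 0.104]]
top rack_back_lead 0.97 [316.3 198.6] [[0.547 0.035 0.042]]
top rack_back_lead 0.69 [418.4 269.2] [[ 0.305 -0.297  0.049]]
top rack_back_tail 0.97 [375.3 197.8] [[ 0.545 -0.162  0.042]]
top rack_back_
[... 1547 characters left out ...]
726e-01]), 'joint_velocities': array([-2.38410882e-04, -1.18359041e-04,  3.11213212e-04, -5.38438491e-04,
       -1.11870676e-05,  4.90205155e-04]), 'joint_efforts': array([-8.57228724e-05, -4.44843721e+01, -3.51671827e+01, -2.30009082e-04,
        7.31969285e-04,  4.23879001e-06]), 'eef_pos': array([ 0.16321903, -0.55134534,  0.24527392]), 'eef_rot': array([[ 9.58872533e-01,  2.83837038e-01, -2.66417725e-05],
       [ 2.83837039e-01, -9.58872532e-01,  4.82366965e-05],
       [-1.18547028e-05, -5.38147652e-05, -9.99999998e-01]]), 'force': array([ 0.07420189,  0.44430911, -0.02314143]), 'moment': array([-0.0140468 , -0.03058205, -0.01225849]), 'gripper_force': 0.0, 'width': 1.000801822056052}
```

Run:
```python
import cv2
a=cv2.imread('pics/top0.png')
cv2.imwrite('pics/top0c.png',cv2.resize(a[150:250,250:410],None,fx=5,fy=5,interpolation=cv2.INTER_CUBIC))
```

```text
(no output)
```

View pics/top0.png

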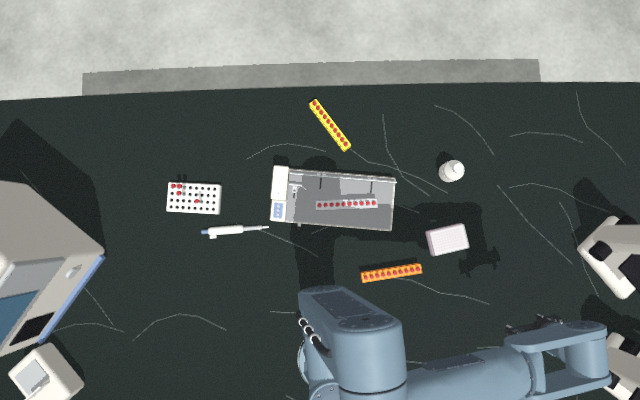

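View pics/top0c.png

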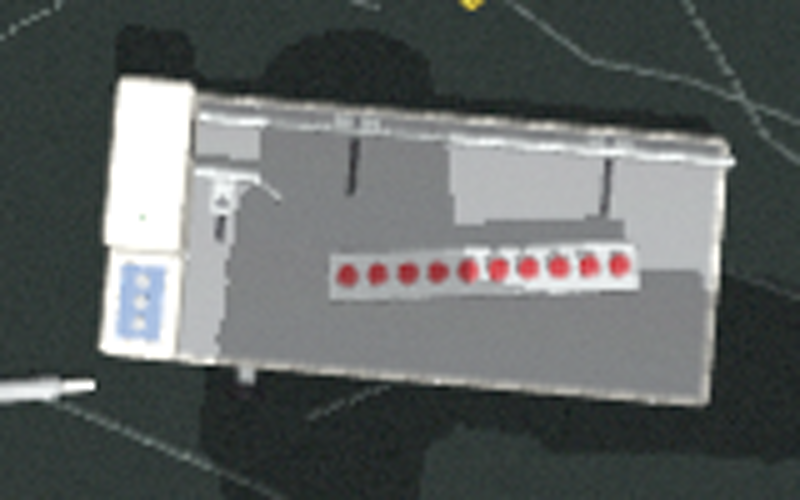

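The pictures show the sampler with its rail on the far side (crop (195,115) to (730,160)), the housing at left and the cheek at crop (195-280,175-195). The grey rack is askew in mid-deck, with caps from crop (347,275) to (620,265). The orange and yellow racks are decoys.

Run:
```python
from h import *
p=env.snapshot('top')
c=lambda x,y:(250+x/5-.4,150+y/5-.4)
for n,q,z in [('railtail',c(728,160),.071),('raillead',c(200,116),.071),('cornertail',c(708,403),.045),('cornerlead',c(182,358),.045),('cap lead',c(347,275),.1),('cap tail',c(620,265),.1),('cheek',c(200,170),.071)]:
    print(n,world(p,[q],z).round(4))
w=env.snapshot('wrist'); print(w['T_tool_cam'],w['fovy'])
```

```text
railtail [[ 0.5947 -0.2259  0.071 ]]
raillead [[0.6323 0.1203 0.071 ]]
cornertail [[ 0.4355 -0.2116  0.045 ]]
cornerlead [[0.4737 0.1376 0.045 ]]
cap lead [[0.5238 0.0255 0.1   ]]
cap tail [[ 0.526  -0.1495  0.1   ]]
cheek [[0.5966 0.121  0.071 ]]
[[ 1.72121683e-04 -9.47144411e-01 -3.20807472e-01  8.22374586e-02]
 [ 9.99999954e-01  8.29730546e-05  2.91558702e-04  1.85692236e-04]
 [-2.49529819e-04 -3.20807508e-01  9.47144382e-01 -1.27991542e-01]
 [ 0.00000000e+00  0.00000000e+00  0.00000000e+00  1.00000000e+00]] 62.20347913889499
```

Request:
{"op": "jog_arm", "data": {
  "moves": [
    [0,0,-2.27,0.036,0.05,0,0.085],
    [0,0,-2.27,0.036,0.05,0,0.085],
    [0,0,-2.27,0.036,0.05,0,0.085],
    [0,0,-2.27,0.036,0.05,0,0.085],
    [0,0,-2.27,0.036,0.05,0,0.085],
    [0,0,-2.27,0.036,0.05,0,0.085],
    [0,0,-2.27,0.036,0.05,0,0.085],
    [0,0,-2.27,0.036,0.05,0,0.085],
    [0,0,-2.27,0.036,0.05,0,0.085],
    [0,0,-2.27,0.036,0.05,0,0.085]
  ]
}}

```text
time_s: 2.75
eef_pos: [0.5243, -0.0495, 0.2457]
eef_rot: [[0.994, -0.109, 0.001], [-0.109, -0.994, -0.001], [0.001, 0.0, -1.0]]
force: [0.5, -0.7, 1.0]
width: 0.996
gripper_force: 0.0
```

```bash
cat >> h.py <<'E'
def wrist():
    s=env.sense(); p=env.snapshot('wrist'); T=np.eye(4); T[:3,:3]=s['eef_rot']; T[:3,3]=s['eef_pos']
    T=T@np.array(p['T_tool_cam']); p['R']=T[:3,:3].T; p['t']=-T[:3,:3].T@T[:3,3]; return p
E
python3 - <<'E'
from h import *
p=wrist(); cv2.imwrite('pics/w1.png',p['color'][:,:,::-1])
for k in ['rail_nominal','gate_nominal','stop_face','rack_back_lead','rack_back_tail','rack','sampler']:
    for o in env.tip_of(p,k)[:1]:
        z={'rail_nominal':.058,'gate_nominal':.045,'stop_face':.065,'rack_back_lead':.065,'rack_back_tail':.065,'rack':.045,'sampler':0.0}[k]
        print(k,round(o['p'],2),np.round(o['at'],1),world(p,o['at'],z).round(4))
o=env.outline_of(p,'rack')[0]; m=o['mask'];print(o['p'],o['box'])
import pickle; pickle.dump(p,open('p1.pkl','wb'))
E
```

```text
rail_nominal 0.75 [306.4  76. ] [[ 0.6146 -0.0498  0.058 ]]
gate_nominal 0.85 [171.7  94.6] [[0.6137 0.0822 0.045 ]]
stop_face 0.89 [118.   99.6] [[0.6157 0.1255 0.065 ]]
rack_back_lead 0.92 [528.2 311.5] [[ 0.3334 -0.2767  0.065 ]]
rack_back_tail 0.93 [428.1 144.5] [[ 0.5416 -0.1568  0.065 ]]
sampler 0.85 [264.8 144.2] [[0.5484 0.0076 0.    ]]
0.74 [221.1, 144.0, 442.0, 209.0]
```

View pics/w1.png

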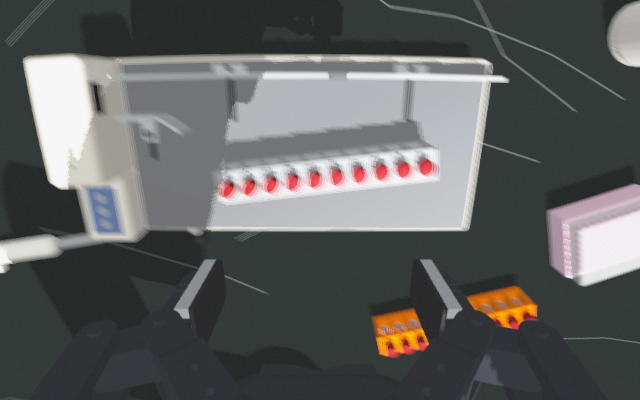

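The wrist view shows the deck's near edge running from (137,231) to (468,229) and the rail's top edge along row 76. The rack's caps run from (228,188) to (426,167).

Run:
```python
from h import *
import pickle; p=pickle.load(open('p1.pkl','rb'))
q=lambda u,z: world(p,[u],z)[0]
a=q((468.5,229),.045); b=q((140,231),.045); c=q((490,66),.045)
print('near tail corner',a,'near lead',b,'yaw',np.degrees(np.arctan2(-(b-a)[0],(b-a)[1])))
r1=q((120,76),.071); r2=q((507,79.5),.071); print('rail',r1,r2,np.degrees(np.arctan2(-(r1-r2)[0],(r1-r2)[1])),np.linalg.norm(r1-r2))
# red caps centroids
im=p['color'].astype(int); m=((im[...,0]-im[...,1]>70)&(im[...,2]<120)).astype(np.uint8); m[240:]=0; m[:130]=0;m[:,500:]=0
n,l,s,ct=cv2.connectedComponentsWithStats(m); ct=ct[1:][s[1:,4]>25]; ct=ct[ct[:,0].argsort()]
W=world(p,ct,.097); print(W.round(4)); 
v=np.polyfit(W[:,1],W[:,0],1); print('rack yaw',np.degrees(np.arctan(-v[0])),W.mean(0))
Z=world(p,ct); print(Z[:,2].round(3))
for yaw in [-6.2]:
    t=np.radians(yaw); R=np.array([[np.cos(t),-np.sin(t)],[np.sin(t),np.cos(t)]])
    O=a[:2]-R@[-.086,-.225]; print('origin from tailcorner',O)
    for n_,pt in [('b',b),('r1',r1),('r2',r2),('rackc',W.mean(0)),('caplead',W[0]),('captail',W[-1]),('tcp',np.array([.5243,-.0495]))]: print(n_,R.T@(pt[:2]-O))
```

```text
near tail corner [ 0.43894214 -0.20795558  0.045     ] near lead [0.47605977 0.15376836 0.045     ] yaw -5.8587946001996665
rail [0.63515485 0.11444888 0.071     ] [ 0.59439028 -0.22721762  0.071     ] -6.803853149376125 0.3440897406201154
[[ 0.5279  0.029   0.097 ]
 [ 0.528   0.0098  0.097 ]
 [ 0.5283 -0.0092  0.097 ]
 [ 0.5284 -0.0284  0.097 ]
 [ 0.5287 -0.0476  0.097 ]
 [ 0.529  -0.0669  0.097 ]
 [ 0.5292 -0.0861  0.097 ]
 [ 0.5293 -0.1054  0.097 ]
 [ 0.5294 -0.1246  0.097 ]
 [ 0.5295 -0.144   0.097 ]]
rack yaw 0.5621747067333847 [ 0.52877701 -0.05734452  0.097     ]
[0.1   0.098 0.099 0.1   0.099 0.101 0.099 0.099 0.099 0.099]
origin from tailcorner [0.54873897 0.00644044]
b [-0.08816542  0.13861688]
r1 [0.07424558 0.11670955]
r2 [ 0.07061921 -0.22736108]
rackc [-0.01295647 -0.06556776]
caplead [-0.0231071   0.02020332]
captail [-0.00288923 -0.15162424]
tcp [-0.0182545  -0.05825264]
```

Run:
```python
from h import *
import pickle; p=pickle.load(open('p1.pkl','rb'))
w=env.snapshot('wrist'); T=np.array(w['T_tool_cam'])
for sl in [(150,260),(400,480)]:
    ys,xs=np.mgrid[255:345,sl[0]:sl[1]]; ys=ys.ravel();xs=xs.ravel(); z=p['z_map'][ys,xs]; k=(z>0)&(z<.2)
    r=ray(p,np.c_[xs,ys][k])*z[k][:,None]; P=r@T[:3,:3].T+T[:3,3]
    i=P[:,2]>P[:,2].max()-.012
    print(P[:,2].max(),np.percentile(P[:,2],[90,99]),P[i].min(0),P[i].max(0))
```

```text
0.002080822526313253 [-8.02418780e-03 -2.92974041e-05] [-0.01120725 -0.0559646  -0.00991435] [ 0.01191869 -0.04136642  0.00208082]
0.002290841983751235 [-7.73156848e-03  4.81242851e-05] [-0.01174908  0.04235791 -0.00970622] [0.01184262 0.0562352  0.00229084]
```

Request:
{"op": "jog_arm", "data": {
  "moves": [
    [0,0,0,-0.027,-0.001,0,0.085],
    [0,0,0,-0.027,-0.001,0,0.085],
    [0,0,0,0,0,-0.04,0.085],
    [0,0,0,0,0,-0.04,0.085],
    [0,0,0,0,0,-0.04,0.085],
    [0,0,0,0,0,-0.03,0.085],
    [0,0,0,0,0,-0.02,0.085],
    [0,0,0,0,0,-0.015,0.085],
    [0,0,0,0,0,-0.006,0.085],
    [0,0,0,0,0,-0.002,0.085]
  ]
}}

```text
time_s: 4.5
eef_pos: [0.4695, -0.0537, 0.0525]
eef_rot: [[0.994, -0.109, 0.0], [-0.109, -0.994, -0.0], [0.0, 0.0, -1.0]]
force: [0.3, -0.3, 0.3]
width: 1.001
gripper_force: 0.0
```

Request:
{"op": "jog_arm", "data": {
  "moves": [
    [0,0,0,0.004,-0.0004,0,0.085],
    [0,0,0,0.004,-0.0004,0,0.085],
    [0,0,0,0.004,-0.0004,0,0.085],
    [0,0,0,0.004,-0.0004,0,0.085],
    [0,0,0,0.0015,-0.0002,0,0.085],
    [0,0,0,0.0015,-0.0002,0,0.085],
    [0,0,0,0.0015,-0.0002,0,0.085],
    [0,0,0,0.0015,-0.0002,0,0.085],
    [0,0,0,0.0015,-0.0002,0,0.085],
    [0,0,0,0.0015,-0.0001,0,0.085]
  ]
}}

```text
time_s: 5.75
eef_pos: [0.494, -0.056, 0.0522]
eef_rot: [[0.994, -0.108, -0.001], [-0.108, -0.994, 0.0], [-0.001, -0.0, -1.0]]
force: [-3.2, 0.6, 2.6]
width: 0.999
gripper_force: 1.7
```

Request:
{"op": "jog_arm", "data": {
  "moves": [
    [0,0,0,0.0015,-0.0002,0,0.085],
    [0,0,0,0.0015,-0.0001,0,0.085],
    [0,0,0,0.0015,-0.0002,0,0.085],
    [0,0,0,0.0015,-0.0002,0,0.085],
    [0,0,0,0.0015,-0.0001,0,0.085],
    [0,0,0,0.0015,-0.0002,0,0.085],
    [0,0,0,0.0015,-0.0002,0,0.085],
    [0,0,0,0.0015,-0.0001,0,0.085],
    [0,0,0,0.0015,-0.0002,0,0.085],
    [0,0,0,0.0015,-0.0002,0,0.085]
  ]
}}

```text
time_s: 7.0
eef_pos: [0.5093, -0.0578, 0.0523]
eef_rot: [[0.994, -0.108, 0.0], [-0.108, -0.994, 0.0], [0.0, -0.0, -1.0]]
force: [-1.5, 0.5, -0.6]
width: 0.993
gripper_force: 0.4
```

Request:
{"op": "jog_arm", "data": {
  "moves": [
    [0,0,0,0.0015,-0.0002,0,0.085],
    [0,0,0,0.0015,-0.0001,0,0.085],
    [0,0,0,0.0015,-0.0002,0,0.085],
    [0,0,0,0.0015,-0.0002,0,0.085],
    [0,0,0,0.0015,-0.0001,0,0.085],
    [0,0,0,0.0015,-0.0002,0,0.085],
    [0,0,0,0.0015,-0.0002,0,0.085],
    [0,0,0,0.0015,-0.0001,0,0.085],
    [0,0,0,0.0015,-0.0002,0,0.085],
    [0,0,0,0.0015,-0.0002,0,0.085]
  ]
}}

```text
time_s: 8.25
eef_pos: [0.5243, -0.0595, 0.0523]
eef_rot: [[0.994, -0.108, 0.0], [-0.108, -0.994, 0.0], [0.0, -0.0, -1.0]]
force: [-2.7, 0.3, 1.4]
width: 0.993
gripper_force: 1.3
```

Request:
{"op": "jog_arm", "data": {
  "moves": [
    [0,0,0,0.0015,-0.0002,0,0.085],
    [0,0,0,0.0015,-0.0001,0,0.085],
    [0,0,0,0.0015,-0.0002,0,0.085],
    [0,0,0,0.0015,-0.0002,0,0.085],
    [0,0,0,0.0015,-0.0001,0,0.085],
    [0,0,0,0.0015,-0.0002,0,0.085],
    [0,0,0,0.0015,-0.0002,0,0.085],
    [0,0,0,0.0015,-0.0001,0,0.085],
    [0,0,0,0.0015,-0.0002,0,0.085],
    [0,0,0,0.0015,-0.0002,0,0.085]
  ]
}}

```text
time_s: 9.5
eef_pos: [0.5393, -0.0612, 0.0523]
eef_rot: [[0.994, -0.108, -0.0], [-0.108, -0.994, 0.0], [-0.0, 0.0, -1.0]]
force: [-2.0, -0.1, 2.2]
width: 0.996
gripper_force: 1.2
```

Request:
{"op": "jog_arm", "data": {
  "moves": [
    [0,0,0,0.0015,-0.0002,0,0.085],
    [0,0,0,0.0015,-0.0001,0,0.085],
    [0,0,0,0.0015,-0.0002,0,0.085],
    [0,0,0,0.0015,-0.0002,0,0.085],
    [0,0,0,0.0015,-0.0001,0,0.085],
    [0,0,0,0.0015,-0.0002,0,0.085],
    [0,0,0,0.0015,-0.0002,0,0.085],
    [0,0,0,0.0015,-0.0001,0,0.085],
    [0,0,0,0.0015,-0.0002,0,0.085],
    [0,0,0,0.0015,-0.0002,0,0.085]
  ]
}}

```text
time_s: 10.75
eef_pos: [0.5543, -0.0629, 0.0523]
eef_rot: [[0.994, -0.108, -0.0], [-0.108, -0.994, 0.0], [-0.0, -0.0, -1.0]]
force: [-2.9, 0.3, 0.7]
width: 0.999
gripper_force: 1.3
```

```bash
cat > m.py <<'E'
from h import *
import sys
p=wrist(); cv2.imwrite(f'pics/{sys.argv[1]}.png',p['color'][:,:,::-1])
s=env.sense(); t=np.radians(-6.3); R=np.array([[np.cos(t),-np.sin(t)],[np.sin(t),np.cos(t)]]);O=np.array([.5487,.0064])
print(s['time_s'],s['force'].round(2),s['moment'].round(2),'tcp S',R.T@(s['eef_pos'][:2]-O))
im=p['color'].astype(int); m=((im[...,0]-im[...,1]>60)&(im[...,2]<120)).astype(np.uint8)
n,l,st,ct=cv2.connectedComponentsWithStats(m); ct=ct[1:][st[1:,4]>40]
W=world(p,ct,.098); Z=world(p,ct)[:,2]; S=(W[:,:2]-O)@R
k=(abs(Z-.098)<.02)&(S[:,0]>-.08)&(S[:,0]<.09)&(abs(S[:,1])<.25); S=S[k]; S=S[S[:,1].argsort()]
print(S.round(4)); v=np.polyfit(S[:,1],S[:,0],1); print('rack yaw rel',np.degrees(np.arctan(-v[0])),S.mean(0))
E
python3 m.py w2
```

```text
10.8 [-0.89 -0.18 -0.19] [0.04 0.27 0.01] tcp S [ 0.0134447  -0.06825804]
[[ 0.0421 -0.136 ]
 [ 0.0418 -0.0995]
 [ 0.0417 -0.0809]
 [ 0.0417 -0.0624]
 [ 0.0417 -0.0438]
 [ 0.0417 -0.0253]
 [ 0.0418  0.0022]]
rack yaw rel 0.09758961572176 [ 0.04177275 -0.06366625]
```

View pics/w2.png

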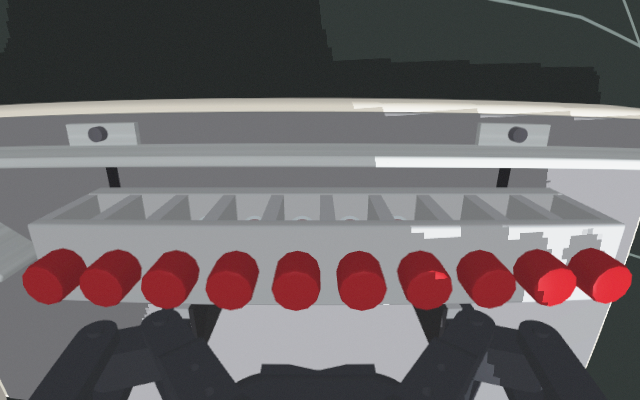

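The rack now lies parallel just short of the rail: caps along rows 250-300, rail along rows 145-165.

Request:
{"op": "jog_arm", "data": {
  "moves": [
    [0,0,0,0.0007,-0.0001,0,0.085],
    [0,0,0,0.0007,-0.0001,0,0.085],
    [0,0,0,0.0007,-0.0001,0,0.085],
    [0,0,0,0.0007,-0.0001,0,0.085],
    [0,0,0,0.0007,0,0,0.085],
    [0,0,0,0.0007,-0.0001,0,0.085],
    [0,0,0,0.0007,-0.0001,0,0.085],
    [0,0,0,0.0007,-0.0001,0,0.085],
    [0,0,0,0.0007,-0.0001,0,0.085],
    [0,0,0,0.0007,0,0,0.085]
  ]
}}

```text
time_s: 12.05
eef_pos: [0.5613, -0.0637, 0.0523]
eef_rot: [[0.994, -0.108, -0.0], [-0.108, -0.994, -0.0], [-0.0, 0.0, -1.0]]
force: [-2.0, 0.8, 1.3]
width: 0.995
gripper_force: 1.3
```

```bash
python3 m.py w3 | tail -1
python3 - <<'E'
from h import *
p=wrist()
g=cv2.cvtColor(p['color'],cv2.COLOR_RGB2GRAY).astype(int)
for c in [200,250,300,350,420,460]: print(c,g[130:215,c].tolist())
E
```

```text
rack yaw rel 0.09660421173829252 [ 0.0487796 -0.0637291]
200 [110, 118, 118, 119, 120, 120, 119, 119, 119, 118, 119, 118, 119, 119, 118, 119, 118, 120, 119, 120, 120, 119, 119, 120, 120, 118, 118, 118, 119, 119, 128, 145, 153, 153, 153, 150, 150, 150, 152, 153, 153, 156, 152, 153, 151, 149, 161, 174, 177, 179, 181, 180, 181, 179, 179, 171, 153, 136, 136, 138, 140, 139, 139, 150, 163, 166, 166, 167, 166, 168, 166, 168, 168, 167, 166, 166, 166, 166, 166, 168, 168, 167, 166, 167, 167]
250 [113, 118, 119, 118, 119, 118, 120, 119, 119, 119, 119, 119, 119, 118, 118, 118, 118, 120, 119, 118, 120, 119, 119, 120, 119, 119, 120, 119, 120, 119, 133, 150, 153, 153, 151, 150, 151, 151, 148, 153, 155, 155, 154, 154, 153, 150, 160, 173, 179, 178, 180, 180, 180, 180, 179, 172, 154, 135, 138, 137, 139, 140, 140, 151, 162, 166, 168, 166, 166, 167, 167, 168, 167, 167, 167, 167, 167, 166, 169, 167, 165, 167, 167, 166, 167]
300 [115, 118, 120, 119, 119, 119, 118, 119, 119, 119, 119, 120, 120, 119, 119, 120, 119, 119, 118, 118, 119, 119, 119, 118, 119, 119, 118, 119, 119, 120, 125, 150, 153, 152, 150, 148
[... 836 characters left out ...]
 142, 154, 153, 152, 150, 151, 149, 149, 151, 151, 154, 153, 150, 152, 152, 159, 202, 225, 240, 243, 244, 245, 245, 245, 246, 244, 174, 135, 139, 140, 139, 140, 151, 158, 142, 138, 139, 137, 131, 126, 124, 125, 125, 125, 124, 126, 126, 125, 124, 125, 126, 125, 124, 126]
460 [176, 127, 117, 118, 120, 120, 120, 118, 119, 119, 119, 118, 119, 119, 119, 120, 118, 118, 118, 118, 118, 119, 119, 119, 119, 119, 118, 119, 119, 118, 118, 135, 155, 154, 153, 153, 150, 150, 149, 150, 152, 153, 153, 152, 153, 153, 153, 169, 178, 179, 180, 181, 181, 181, 181, 181, 171, 139, 136, 139, 139, 142, 141, 151, 163, 166, 167, 167, 168, 168, 166, 167, 167, 167, 167, 167, 166, 168, 167, 166, 167, 167, 166, 166, 165]
```

Run:
```python
from h import *
p=wrist(); t=np.radians(-6.3); R=np.array([[np.cos(t),-np.sin(t)],[np.sin(t),np.cos(t)]]);O=np.array([.5487,.0064])
for r,z in [(187,.087),(160.7,.071),(176.5,.071),(187,.071)]: print(r,z,((world(p,[(300,r)],z)[:,:2]-O)@R).round(4))
```

```text
187 0.087 [[ 0.0737 -0.0634]]
160.7 0.071 [[ 0.078  -0.0626]]
176.5 0.071 [[ 0.0725 -0.0626]]
187 0.071 [[ 0.0688 -0.0625]]
```

Request:
{"op": "jog_arm", "data": {
  "moves": [
    [0,0,0,0.0004,0,0,0.085],
    [0,0,0,0.0004,-0.0001,0,0.085],
    [0,0,0,0.0004,0,0,0.085],
    [0,0,0,0.0004,-0.0001,0,0.085],
    [0,0,0,0.0004,0,0,0.085],
    [0,0,0,0.0004,-0.0001,0,0.085],
    [0,0,0,0.0004,0,0,0.085],
    [0,0,0,0.0004,-0.0001,0,0.085],
    [0,0,0,0.0004,0,0,0.085],
    [0,0,0,0.0004,0,0,0.085]
  ]
}}

```text
time_s: 13.45
eef_pos: [0.5652, -0.0641, 0.0523]
eef_rot: [[0.994, -0.108, -0.0], [-0.108, -0.994, -0.0], [-0.0, 0.0, -1.0]]
force: [-4.3, 0.6, 1.5]
width: 0.993
gripper_force: 1.4
```

Request:
{"op": "jog_arm", "data": {
  "moves": [
    [0,0,0,0.0002,0,0,0.085],
    [0,0,0,0.0002,0,0,0.085],
    [0,0,0,0.0002,0,0,0.085],
    [0,0,0,0.0002,-0.0001,0,0.085],
    [0,0,0,0.0002,0,0,0.085],
    [0,0,0,0,0,0,0.085],
    [0,0,0,0,0,0,0.085],
    [0,0,0,0,0,0,0.085],
    [0,0,0,0,0,0,0.085],
    [0,0,0,0,0,0,0.085]
  ]
}}

```text
time_s: 14.7
eef_pos: [0.5663, -0.0641, 0.0523]
eef_rot: [[0.994, -0.108, 0.0], [-0.108, -0.994, 0.0], [0.0, -0.0, -1.0]]
force: [-0.6, 0.3, 1.2]
width: 0.997
gripper_force: 1.1
```

Request:
{"op": "jog_arm", "data": {
  "moves": [
    [0,0,0,0.0002,0,0,0.085],
    [0,0,0,0.0002,0,0,0.085],
    [0,0,0,0.0002,0,0,0.085],
    [0,0,0,0.0002,-0.0001,0,0.085],
    [0,0,0,0,0,0,0.085],
    [0,0,0,0,0,0,0.085],
    [0,0,0,0,0,0,0.085],
    [0,0,0,0,0,0,0.085],
    [0,0,0,0,0,0,0.085],
    [0,0,0,0,0,0,0.085]
  ]
}}

```text
time_s: 15.95
eef_pos: [0.5671, -0.0642, 0.0523]
eef_rot: [[0.994, -0.108, 0.0], [-0.108, -0.994, 0.0], [0.0, -0.0, -1.0]]
force: [-1.8, 0.8, 0.7]
width: 0.994
gripper_force: 1.0
```

```bash
python3 m.py w4 | tail -1
python3 - <<'E'
import cv2
a=cv2.imread('pics/w4.png'); cv2.imwrite('pics/w4c.png',cv2.resize(a[140:260],(800,600)))
E
```

```text
rack yaw rel 0.10034742466966563 [ 0.05458986 -0.06361497]
```

View pics/w4c.png

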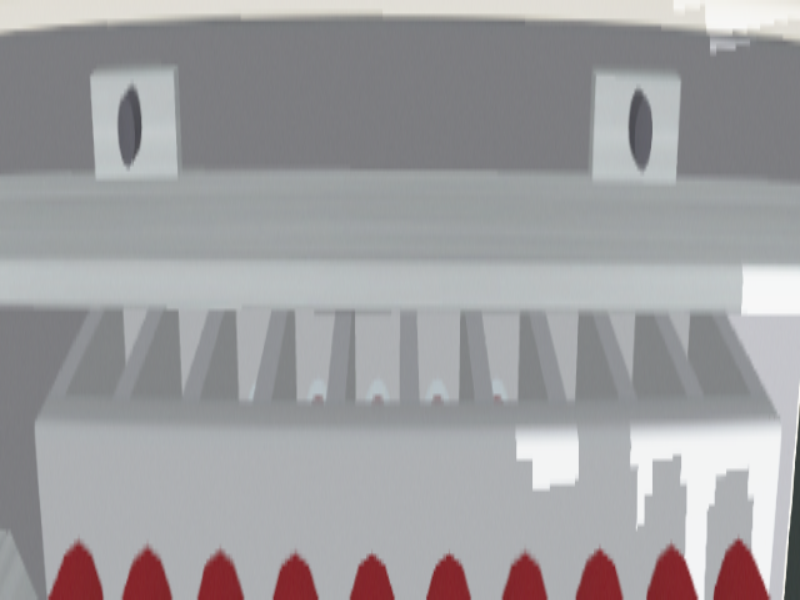

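The rack's top rear edge is at row ~224 and the rail's inner top edge at row ~201, so a small gap remains to be worked out.

Run:
```python
from h import *
p=wrist(); t=np.radians(-6.3); R=np.array([[np.cos(t),-np.sin(t)],[np.sin(t),np.cos(t)]]);O=np.array([.5487,.0064])
g=cv2.cvtColor(p['color'],cv2.COLOR_RGB2GRAY).astype(int); 
for c in (110,300,480): print(g[190:230,c].tolist())
for c in (80,300,520):
  for r,z in [(201.5,.071),(224,.087)]: print(c,r,z,((world(p,[(c,r)],z)[:,:2]-O)@R).round(4))
```

```text
[160, 165, 181, 185, 187, 190, 190, 189, 188, 187, 180, 171, 176, 176, 176, 175, 165, 151, 146, 146, 147, 147, 145, 145, 144, 137, 132, 133, 131, 137, 144, 146, 146, 148, 156, 167, 173, 175, 174, 175]
[159, 156, 174, 183, 185, 187, 188, 187, 188, 188, 187, 177, 156, 174, 177, 176, 176, 176, 175, 176, 176, 175, 176, 176, 177, 176, 188, 190, 190, 142, 139, 144, 146, 148, 150, 158, 168, 173, 177, 175]
[163, 161, 169, 186, 188, 193, 191, 192, 193, 192, 191, 182, 158, 147, 146, 145, 147, 144, 136, 132, 132, 133, 133, 131, 132, 132, 132, 133, 132, 135, 142, 145, 148, 150, 155, 163, 172, 172, 175, 176]
80 201.5 0.071 [[0.069  0.0182]]
80 224 0.087 [[0.0671 0.0074]]
300 201.5 0.071 [[ 0.0692 -0.0623]]
300 224 0.087 [[ 0.0676 -0.0631]]
520 201.5 0.071 [[ 0.0693 -0.1414]]
520 224 0.087 [[ 0.0675 -0.1323]]
```

Request:
{"op": "jog_arm", "data": {
  "moves": [
    [0,0,0,0.0002,0,0,0.085],
    [0,0,0,0.0002,0,0,0.085],
    [0,0,0,0.0002,0,0,0.085],
    [0,0,0,0.0002,-0.0001,0,0.085],
    [0,0,0,0,0,0,0.085],
    [0,0,0,0,0,0,0.085],
    [0,0,0,0,0,0,0.085],
    [0,0,0,0,0,0,0.085],
    [0,0,0,0,0,0,0.085],
    [0,0,0,0,0,0,0.085]
  ]
}}

```text
time_s: 17.3
eef_pos: [0.5679, -0.0644, 0.0523]
eef_rot: [[0.994, -0.108, 0.0], [-0.108, -0.994, -0.0], [0.0, 0.0, -1.0]]
force: [-1.9, 0.6, 1.7]
width: 1.0
gripper_force: 1.1
```

Request:
{"op": "jog_arm", "data": {
  "moves": [
    [0,0,0,0.0002,0,0,0.085],
    [0,0,0,0.0002,0,0,0.085],
    [0,0,0,0.0002,0,0,0.085],
    [0,0,0,0.0001,-0.0001,0,0.085],
    [0,0,0,0,0,0,0.085],
    [0,0,0,0,0,0,0.085],
    [0,0,0,0,0,0,0.085],
    [0,0,0,0,0,0,0.085],
    [0,0,0,0,0,0,0.085],
    [0,0,0,0,0,0,0.085]
  ]
}}

```text
time_s: 18.55
eef_pos: [0.5685, -0.0644, 0.0523]
eef_rot: [[0.994, -0.108, -0.0], [-0.108, -0.994, 0.0], [-0.0, -0.0, -1.0]]
force: [-2.9, 0.2, 1.7]
width: 0.994
gripper_force: 1.6
```

Request:
{"op": "jog_arm", "data": {
  "moves": [
    [0,0,0,0.0002,0,0,0.085],
    [0,0,0,0.0002,0,0,0.085],
    [0,0,0,0.0002,0,0,0.085],
    [0,0,0,0.0001,-0.0001,0,0.085],
    [0,0,0,0,0,0,0.085],
    [0,0,0,0,0,0,0.085],
    [0,0,0,0,0,0,0.085],
    [0,0,0,0,0,0,0.085],
    [0,0,0,0,0,0,0.085],
    [0,0,0,0,0,0,0.085]
  ]
}}

```text
time_s: 19.8
eef_pos: [0.5687, -0.0644, 0.0523]
eef_rot: [[0.994, -0.108, -0.001], [-0.108, -0.994, 0.0], [-0.001, -0.0, -1.0]]
force: [-6.8, 1.2, 5.3]
width: 0.998
gripper_force: 3.3
```

Request:
{"op": "jog_arm", "data": {
  "moves": [
    [0,0,0,0.0001,0,0,0.085],
    [0,0,0,0.0001,0,0,0.085],
    [0,0,0,0.0001,0,0,0.085],
    [0,0,0,0,0,0,0.085],
    [0,0,0,0,0,0,0.085],
    [0,0,0,0,0,0,0.085],
    [0,0,0,0,0,0,0.085],
    [0,0,0,0,0,0,0.085],
    [0,0,0,0,0,0,0.085],
    [0,0,0,0,0,0,0.085]
  ]
}}

```text
time_s: 21.05
eef_pos: [0.5687, -0.0644, 0.0523]
eef_rot: [[0.994, -0.108, -0.002], [-0.108, -0.994, 0.0], [-0.002, -0.0, -1.0]]
force: [-7.4, 0.8, 6.3]
width: 0.997
gripper_force: 3.9
```

```bash
python3 m.py w5
```

```text
21.1 [-7.41  1.17  6.09] [-0.05  1.   -0.19] tcp S [ 0.0276415  -0.06821581]
[[ 0.0565 -0.136 ]
 [ 0.0562 -0.0995]
 [ 0.0562 -0.0809]
 [ 0.0562 -0.0624]
 [ 0.0562 -0.0437]
 [ 0.0562 -0.0253]
 [ 0.0563  0.0023]]
rack yaw rel 0.0705226362660365 [ 0.05625352 -0.06364371]
```

Request:
{"op": "jog_arm", "data": {
  "moves": [
    [0,0,0,0.0001,0,0,0.085],
    [0,0,0,0.0001,0,0,0.085],
    [0,0,0,0.0001,0,0,0.085],
    [0,0,0,0.0001,0,0,0.085],
    [0,0,0,0,0,0,0.085],
    [0,0,0,0,0,0,0.085],
    [0,0,0,0,0,0,0.085],
    [0,0,0,0,0,0,0.085],
    [0,0,0,0,0,0,0.085],
    [0,0,0,0,0,0,0.085]
  ]
}}

```text
time_s: 22.35
eef_pos: [0.5687, -0.0644, 0.0523]
eef_rot: [[0.994, -0.109, -0.003], [-0.109, -0.994, 0.0], [-0.003, -0.0, -1.0]]
force: [-9.6, 2.5, 7.7]
width: 0.997
gripper_force: 4.8
```

Request:
{"op": "jog_arm", "data": {
  "moves": [
    [0,0,0,-0.015,0.0016,0,0.085],
    [0,0,0,0,0,0.05,0.085],
    [0,0,0,0,0,0.05,0.085],
    [0,0,0,0.008,-0.046,0,0],
    [0,0,0,0.008,-0.046,0,0],
    [0,0,0,0.0085,-0.0455,0,0],
    [0,0,0,0,0,-0.02,0],
    [0,0,0,0,0,-0.02,0],
    [0,0,0,0,0,-0.02,0],
    [0,0,0,0,0,-0.016,0]
  ]
}}

```text
time_s: 23.6
eef_pos: [0.5788, -0.199, 0.0743]
eef_rot: [[0.994, -0.107, -0.002], [-0.107, -0.994, 0.001], [-0.002, -0.001, -1.0]]
force: [0.8, 0.7, 0.0]
width: 0.002
gripper_force: 0.0
```

```bash
python3 m.py w6
```

```text
23.65 [-1.64  0.86 -0.84] [ 0.01  0.06 -0.04] tcp S [ 0.051379   -0.20056695]
[[ 0.0595 -0.1615]
 [ 0.0577 -0.1432]
 [ 0.058  -0.1039]]
rack yaw rel 1.2181700943614802 [ 0.05841406 -0.13619697]
```

View pics/w6.png

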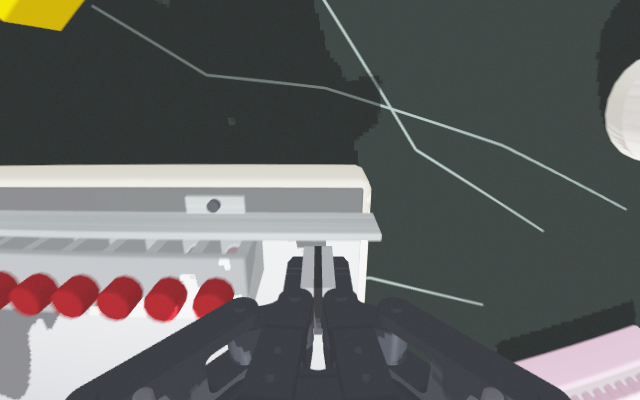

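The shut fingers are at (285-350, 240-300), just behind the rack's tail edge at column ~262. I'll check that the knuckles clear the last cap.

Run:
```python
from h import *
p=wrist(); T=np.array(p['T_tool_cam'])
ys,xs=np.mgrid[230:400,60:600]; ys=ys.ravel();xs=xs.ravel(); z=p['z_map'][ys,xs]; k=(z>0)&(z<.23)
r=ray(p,np.c_[xs,ys][k])*z[k][:,None]; P=r@T[:3,:3].T+T[:3,3]
P=P[(P[:,0]<.03)&(P[:,0]>-.05)]
for a in np.arange(-.08,.02,.006):
    q=P[(P[:,2]>a)&(P[:,2]<=a+.006)]
    if len(q): 
        for sgn in (-1,):
            print(a.round(3),len(q),np.percentile(q[:,1],[0.5,99.5]).round(4), q[:,0].max().round(3))
```

```text
-0.08 534 [-0.0573  0.0597] 0.019
-0.074 5288 [-0.0604  0.0612] 0.018
-0.068 6324 [-0.0565  0.0573] 0.019
-0.062 5834 [-0.0519  0.0525] 0.018
-0.056 4293 [-0.0474  0.0481] 0.018
-0.05 3166 [-0.0428  0.0432] 0.016
-0.044 5166 [-0.0374  0.0382] 0.014
-0.038 2488 [-0.0336  0.0346] 0.014
-0.032 3493 [-0.1001  0.0274] 0.015
-0.026 2514 [-0.1004  0.0098] 0.013
-0.02 4066 [-0.1056  0.0128] 0.018
-0.014 4598 [-0.1071  0.0128] 0.018
-0.008 1065 [-0.111   0.0136] 0.018
-0.002 4224 [-0.1158  0.0279] 0.022
0.004 1320 [-0.1078  0.0273] 0.022
0.01 626 [-0.1272  0.0052] 0.013
0.016 561 [-0.1268 -0.0287] 0.011
```

Request:
{"op": "jog_arm", "data": {
  "moves": [
    [0,0,0,0.0004,0.004,0.002,0],
    [0,0,0,0.0004,0.004,0,0],
    [0,0,0,0.0004,0.004,0,0],
    [0,0,0,0.0002,0.0015,0,0],
    [0,0,0,0.0001,0.0015,0,0],
    [0,0,0,0.0002,0.0015,0,0],
    [0,0,0,0.0002,0.0015,0,0],
    [0,0,0,0.0001,0.0015,0,0],
    [0,0,0,0.0002,0.0015,0,0],
    [0,0,0,0.0002,0.0015,0,0]
  ]
}}

```text
time_s: 24.95
eef_pos: [0.5818, -0.178, 0.0783]
eef_rot: [[0.994, -0.108, -0.0], [-0.108, -0.994, -0.0], [-0.0, 0.0, -1.0]]
force: [0.8, -1.5, 0.5]
width: 0.001
gripper_force: 1.0
```

Request:
{"op": "jog_arm", "data": {
  "moves": [
    [0,0,0,0.0002,0.0015,0,0],
    [0,0,0,0.0001,0.0015,0,0],
    [0,0,0,0.0002,0.0015,0,0],
    [0,0,0,0.0002,0.0015,0,0],
    [0,0,0,0.0001,0.0015,0,0],
    [0,0,0,0.0002,0.0015,0,0],
    [0,0,0,0.0002,0.0015,0,0],
    [0,0,0,0.0001,0.0015,0,0],
    [0,0,0,0.0002,0.0015,0,0],
    [0,0,0,0.0002,0.0015,0,0]
  ]
}}

```text
time_s: 26.2
eef_pos: [0.5835, -0.1629, 0.0783]
eef_rot: [[0.994, -0.108, -0.0], [-0.108, -0.994, -0.0], [-0.0, 0.0, -1.0]]
force: [-0.9, -2.4, 0.2]
width: 0.001
gripper_force: 1.3
```

Request:
{"op": "jog_arm", "data": {
  "moves": [
    [0,0,0,0.0002,0.0015,0,0],
    [0,0,0,0.0001,0.0015,0,0],
    [0,0,0,0.0002,0.0015,0,0],
    [0,0,0,0.0002,0.0015,0,0],
    [0,0,0,0.0001,0.0015,0,0],
    [0,0,0,0.0002,0.0015,0,0],
    [0,0,0,0.0002,0.0015,0,0],
    [0,0,0,0.0001,0.0015,0,0],
    [0,0,0,0.0002,0.0015,0,0],
    [0,0,0,0.0002,0.0015,0,0]
  ]
}}

```text
time_s: 27.45
eef_pos: [0.5852, -0.1479, 0.0783]
eef_rot: [[0.994, -0.108, -0.0], [-0.108, -0.994, -0.0], [-0.0, 0.0, -1.0]]
force: [-1.6, -2.6, 1.2]
width: 0.0
gripper_force: 1.7
```

```bash
python3 m.py w7
```

```text
27.5 [-1.45 -2.89  0.44] [-0.39  0.27  0.08] tcp S [ 0.05321033 -0.14916211]
[[ 0.0575 -0.106 ]
 [ 0.0569 -0.0874]
 [ 0.0573 -0.0483]]
rack yaw rel 0.14701173681300683 [ 0.05723759 -0.08057582]
```

View pics/w7.png

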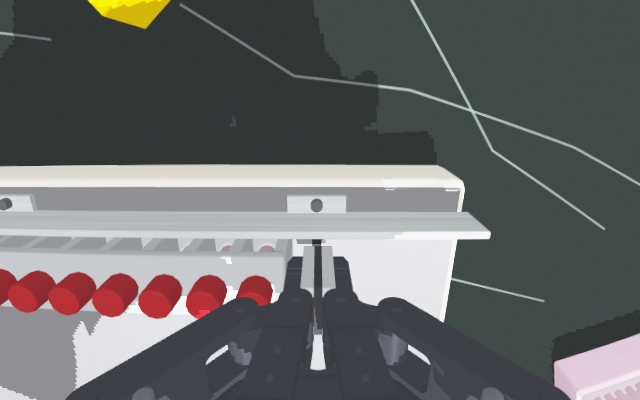

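The rack (caps rows 275-310) follows along the rail without turning, and its tail touches the fingers at column ~290.

Request:
{"op": "jog_arm", "data": {
  "moves": [
    [0,0,0,0.0002,0.0015,0,0],
    [0,0,0,0.0001,0.0015,0,0],
    [0,0,0,0.0002,0.0015,0,0],
    [0,0,0,0.0002,0.0015,0,0],
    [0,0,0,0.0001,0.0015,0,0],
    [0,0,0,0.0002,0.0015,0,0],
    [0,0,0,0.0002,0.0015,0,0],
    [0,0,0,0.0001,0.0015,0,0],
    [0,0,0,0.0002,0.0015,0,0],
    [0,0,0,0.0002,0.0015,0,0]
  ]
}}

```text
time_s: 28.75
eef_pos: [0.5869, -0.1329, 0.0783]
eef_rot: [[0.994, -0.108, -0.0], [-0.108, -0.994, -0.0], [-0.0, 0.0, -1.0]]
force: [-3.0, -3.9, 0.7]
width: 0.002
gripper_force: 2.1
```

Request:
{"op": "jog_arm", "data": {
  "moves": [
    [0,0,0,0.0001,0.0015,0,0],
    [0,0,0,0.0001,0.0015,0,0],
    [0,0,0,0.0002,0.0015,0,0],
    [0,0,0,0.0001,0.0015,0,0],
    [0,0,0,0.0001,0.0015,0,0],
    [0,0,0,0.0002,0.0015,0,0],
    [0,0,0,0.0001,0.0015,0,0],
    [0,0,0,0.0001,0.0015,0,0],
    [0,0,0,0.0002,0.0015,0,0],
    [0,0,0,0.0001,0.0015,0,0]
  ]
}}

```text
time_s: 30.0
eef_pos: [0.5883, -0.1178, 0.0783]
eef_rot: [[0.994, -0.108, 0.0], [-0.108, -0.994, 0.0], [0.0, -0.0, -1.0]]
force: [0.7, -2.4, -1.1]
width: 0.0
gripper_force: 0.7
```

Request:
{"op": "jog_arm", "data": {
  "moves": [
    [0,0,0,0.0001,0.0015,0,0],
    [0,0,0,0.0002,0.0015,0,0],
    [0,0,0,0.0001,0.0015,0,0],
    [0,0,0,0.0002,0.0015,0,0],
    [0,0,0,0.0001,0.0015,0,0],
    [0,0,0,0.0002,0.0015,0,0],
    [0,0,0,0.0001,0.0015,0,0],
    [0,0,0,0.0002,0.0015,0,0],
    [0,0,0,0.0001,0.0015,0,0],
    [0,0,0,0.0002,0.0015,0,0]
  ]
}}

```text
time_s: 31.25
eef_pos: [0.5897, -0.1029, 0.0783]
eef_rot: [[0.994, -0.108, 0.0], [-0.108, -0.994, -0.0], [0.0, -0.0, -1.0]]
force: [0.7, -1.6, -0.8]
width: -0.002
gripper_force: 0.8
```

```bash
python3 m.py w8
```

```text
31.3 [-0.24 -1.21  0.7 ] [-0.21  0.06  0.03] tcp S [ 0.05275491 -0.10393491]
[[ 0.0602 -0.0807]
 [ 0.0572 -0.0607]
 [ 0.0565 -0.0421]
 [ 0.0569 -0.003 ]]
rack yaw rel 2.0383837315414612 [ 0.05771492 -0.04661481]
```

Request:
{"op": "jog_arm", "data": {
  "moves": [
    [0,0,0,0.0001,0.001,0,0],
    [0,0,0,0.0001,0.001,0,0],
    [0,0,0,0.0001,0.001,0,0],
    [0,0,0,0.0001,0.001,0,0],
    [0,0,0,0.0001,0.001,0,0],
    [0,0,0,0.0001,0.001,0,0],
    [0,0,0,0.0001,0.001,0,0],
    [0,0,0,0.0001,0.001,0,0],
    [0,0,0,0.0001,0.001,0,0],
    [0,0,0,0.0001,0.001,0,0]
  ]
}}

```text
time_s: 32.55
eef_pos: [0.5908, -0.0929, 0.0783]
eef_rot: [[0.994, -0.108, 0.0], [-0.108, -0.994, -0.0], [0.0, -0.0, -1.0]]
force: [-0.3, -1.6, -0.5]
width: -0.0
gripper_force: 0.8
```

Request:
{"op": "jog_arm", "data": {
  "moves": [
    [0,0,0,0,0.0004,0,0],
    [0,0,0,0.0001,0.0004,0,0],
    [0,0,0,0,0.0004,0,0],
    [0,0,0,0,0.0004,0,0],
    [0,0,0,0.0001,0.0004,0,0],
    [0,0,0,0,0,0,0],
    [0,0,0,0,0,0,0],
    [0,0,0,0,0,0,0],
    [0,0,0,0,0,0,0],
    [0,0,0,0,0,0,0]
  ]
}}

```text
time_s: 33.8
eef_pos: [0.591, -0.0909, 0.0783]
eef_rot: [[0.994, -0.108, 0.0], [-0.108, -0.994, 0.0], [0.0, -0.0, -1.0]]
force: [-0.7, -1.0, 0.1]
width: 0.0
gripper_force: 0.6
```

Request:
{"op": "jog_arm", "data": {
  "moves": [
    [0,0,0,0,0.0003,0,0],
    [0,0,0,0.0001,0.0003,0,0],
    [0,0,0,0,0.0003,0,0],
    [0,0,0,0,0.0003,0,0],
    [0,0,0,0.0001,0.0003,0,0],
    [0,0,0,0,0,0,0],
    [0,0,0,0,0,0,0],
    [0,0,0,0,0,0,0],
    [0,0,0,0,0,0,0],
    [0,0,0,0,0,0,0]
  ]
}}

```text
time_s: 35.05
eef_pos: [0.5911, -0.0894, 0.0783]
eef_rot: [[0.994, -0.108, 0.0], [-0.108, -0.994, 0.0], [0.0, -0.0, -1.0]]
force: [-0.6, -1.2, -1.3]
width: -0.005
gripper_force: 0.6
```

Request:
{"op": "jog_arm", "data": {
  "moves": [
    [0,0,0,0,0.0002,0,0],
    [0,0,0,0.0001,0.0002,0,0],
    [0,0,0,0,0.0002,0,0],
    [0,0,0,0,0.0002,0,0],
    [0,0,0,0,0,0,0],
    [0,0,0,0,0,0,0],
    [0,0,0,0,0,0,0],
    [0,0,0,0,0,0,0],
    [0,0,0,0,0,0,0],
    [0,0,0,0,0,0,0]
  ]
}}

```text
time_s: 36.3
eef_pos: [0.5913, -0.0886, 0.0783]
eef_rot: [[0.994, -0.108, 0.0], [-0.108, -0.994, 0.0], [0.0, -0.0, -1.0]]
force: [0.4, -1.2, -0.3]
width: -0.006
gripper_force: 0.7
```

Not touching the stop yet; continue.

Request:
{"op": "jog_arm", "data": {
  "moves": [
    [0,0,0,0,0.0002,0,0],
    [0,0,0,0.0001,0.0002,0,0],
    [0,0,0,0,0.0002,0,0],
    [0,0,0,0,0.0002,0,0],
    [0,0,0,0,0,0,0],
    [0,0,0,0,0,0,0],
    [0,0,0,0,0,0,0],
    [0,0,0,0,0,0,0],
    [0,0,0,0,0,0,0],
    [0,0,0,0,0,0,0]
  ]
}}

```text
time_s: 37.55
eef_pos: [0.5913, -0.0878, 0.0783]
eef_rot: [[0.994, -0.108, -0.0], [-0.108, -0.994, 0.0], [-0.0, -0.0, -1.0]]
force: [0.2, -0.9, 0.1]
width: 0.003
gripper_force: 0.7
```

Request:
{"op": "jog_arm", "data": {
  "moves": [
    [0,0,0,0,0.0002,0,0],
    [0,0,0,0.0001,0.0002,0,0],
    [0,0,0,0,0.0002,0,0],
    [0,0,0,0,0.0002,0,0],
    [0,0,0,0,0,0,0],
    [0,0,0,0,0,0,0],
    [0,0,0,0,0,0,0],
    [0,0,0,0,0,0,0],
    [0,0,0,0,0,0,0],
    [0,0,0,0,0,0,0]
  ]
}}

```text
time_s: 38.8
eef_pos: [0.5914, -0.087, 0.0783]
eef_rot: [[0.994, -0.108, 0.0], [-0.108, -0.994, 0.0], [0.0, -0.0, -1.0]]
force: [-1.0, -1.2, -0.1]
width: -0.0
gripper_force: 0.7
```

Request:
{"op": "jog_arm", "data": {
  "moves": [
    [0,0,0,0,0.0002,0,0],
    [0,0,0,0.0001,0.0002,0,0],
    [0,0,0,0,0.0002,0,0],
    [0,0,0,0,0.0002,0,0],
    [0,0,0,0,0.0002,0,0],
    [0,0,0,0,0.0002,0,0],
    [0,0,0,0,0,0,0],
    [0,0,0,0,0,0,0],
    [0,0,0,0,0,0,0],
    [0,0,0,0,0,0,0]
  ]
}}

```text
time_s: 40.05
eef_pos: [0.5915, -0.0862, 0.0783]
eef_rot: [[0.994, -0.108, -0.0], [-0.108, -0.994, -0.0], [0.0, 0.0, -1.0]]
force: [-0.4, -5.4, -0.7]
width: -0.003
gripper_force: 2.6
```

Request:
{"op": "jog_arm", "data": {
  "moves": [
    [0,0,0,-0.0003,-0.003,0,0],
    [0,0,0,-0.0018,-0.017,0,0],
    [0,0,0,0,0,0.05,0],
    [0,0,0,0,0,0.05,0],
    [0,0,0,-0.02,0.03,0.02,0.085],
    [0,0,0,-0.03,0.04,0,0.085],
    [0,0,0,-0.01,0.03,0,0.085],
    [0,0,0,0,0,0,0.085],
    [0,0,0,0,0,0,0.085],
    [0,0,0,0,0,0,0.085]
  ]
}}

```text
time_s: 41.3
eef_pos: [0.5299, -0.007, 0.1983]
eef_rot: [[0.994, -0.109, 0.0], [-0.109, -0.994, -0.0], [0.0, 0.0, -1.0]]
force: [0.3, 0.2, 0.1]
width: 0.996
gripper_force: 0.0
```

```bash
python3 m.py w9
python3 - <<'E'
from h import *
p=wrist()
o=env.tip_of(p,'stop_face'); print([(x['p'],x['at']) for x in o[:1]])
E
```

```text
41.35 [-0.14 -0.26  0.95] [ 0.04  0.08 -0.  ] tcp S [-0.01732098 -0.01528463]
[[ 0.0534 -0.0611]
 [ 0.0533 -0.042 ]
 [ 0.0533 -0.0228]
 [ 0.0533 -0.0036]
 [ 0.0534  0.0157]
 [ 0.0534  0.035 ]
 [ 0.0534  0.0539]
 [ 0.0535  0.0731]
 [ 0.0535  0.1019]]
rack yaw rel -0.04609116465800429 [0.05337843 0.01666005]
[]
```

View pics/w9.png

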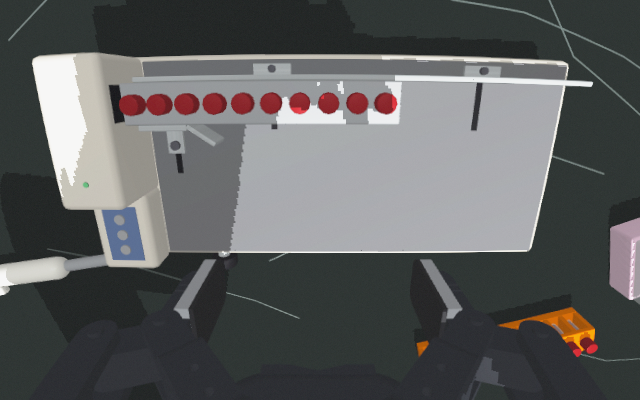

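The rack sits in the gate with its end at the housing (rack end near column 120, caps on row 103). Its measured yaw is within 0.15° of the pressed-flush value, and its lead end is at y ≈ 125 mm. I'm handing the job in.

```bash
python3 -c "
from cell import env
print(env.job_done())"
```

```text
the job is handed in; nothing more can be done
None
```

I pressed the rack flush to the rail with about 10 N, then slid it through the gate until it met the reader housing. It measured parallel to the rail within about 0.15° when I handed the job in; the hand-in gave no verdict.

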